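# Find the socket that fits the digestion vessel's lid nut and tighten it

### The job

The digestion vessel in the ring clamp has to be closed: try the look-alike sockets from the blue tray on its lid nut until you have the one that goes fully down over the nut and turns it, and with that one turn the nut clockwise until it comes up tight. Finish still gripping that socket, fully down on the nut; the sockets you do not use must stand upright in pockets of the tray. Do not touch the spare vessel and do not knock the other glassware and things about.

Things in the scene. Friction and masses are not known exactly. Their poses are not given: they have to be found in the camera images.
- socket_a: 1 of 3 look-alike steel sockets, mouth down, dia 38 x 36 mm, 16 mm round neck; gripped by the dark square adapter on top, 18 x 18 mm, 42 to 78 mm above the mouth. Origin: centre of the mouth (underside), z up; x, y normal to the adapter's faces. Hex opening 20 mm deep, two flats square to x, 18.5, 23.5 or 28.5 mm across flats (unmarked, not told). 140 g
- socket_b: 1 of 3 look-alike steel sockets, mouth down, dia 38 x 36 mm, 16 mm round neck; gripped by the dark square adapter on top, 18 x 18 mm, 42 to 78 mm above the mouth. Origin: centre of the mouth (underside), z up; x, y normal to the adapter's faces. Hex opening 20 mm deep, two flats square to x, 18.5, 23.5 or 28.5 mm across flats (unmarked, not told). 140 g
- socket_c: 1 of 3 look-alike steel sockets, mouth down, dia 38 x 36 mm, 16 mm round neck; gripped by the dark square adapter on top, 18 x 18 mm, 42 to 78 mm above the mouth. Origin: centre of the mouth (underside), z up; x, y normal to the adapter's faces. Hex opening 20 mm deep, two flats square to x, 18.5, 23.5 or 28.5 mm across flats (unmarked, not told). 140 g
- tray: blue plastic socket tray, 70 x 226 x 12 mm, fixed to the bench. Origin: centre of its underside; y along its length. Three round pockets, 43 mm in diameter, 6 mm deep (floor at z = 6 mm), at y = -70, 0 and +70 mm on its centre line; one socket in each at the start.
- clamp: grey ring clamp screwed to the bench, 90 mm in diameter, 30 mm high, with two screw lugs along its y to 76 mm from its axis and a clamp screw towards its -x. Origin on its axis at bench height. The vessel to be closed stands in it.
- vessel_a: steel digestion vessel, dia 75 mm, upright on the bench, immovable, fluted cap; on its axis a hex lid nut on a flat boss (dia 48 mm, 116 mm up). Origin: centre of the underside. One of the two stands in the ring clamp (axes coincide), the other is the spare; which one varies. One nut is 22, the other 27 mm across flats (not told which).
- vessel_b: steel digestion vessel, dia 75 mm, upright on the bench, immovable, fluted cap; on its axis a hex lid nut on a flat boss (dia 48 mm, 116 mm up). Origin: centre of the underside. One of the two stands in the ring clamp (axes coincide), the other is the spare; which one varies. One nut is 22, the other 27 mm across flats (not told which).
- nut_a_seat (a point): lid nut of vessel_a: point on its axis at its underside, on the boss, z = 116 mm. Nut 14 mm high (top z = 130), top edge bevelled at 45 deg, 2 mm at the flats, 4 mm at the corners. The frame turns with the nut, two flats square to x. A fitting socket has 1.5 mm play across flats (some 0.12 rad of slack either way) and goes down until its mouth rests on the boss.
- nut_b_seat (a point): lid nut of vessel_b: point on its axis at its underside, on the boss, z = 116 mm. Nut 14 mm high (top z = 130), top edge bevelled at 45 deg, 2 mm at the flats, 4 mm at the corners. The frame turns with the nut, two flats square to x. A fitting socket has 1.5 mm play across flats (some 0.12 rad of slack either way) and goes down until its mouth rests on the boss.
- nut_a (a joint): turn of that lid nut, rad, growing clockwise seen from above; tight at a stop at 1.30, starts 0.4 to 0.8 short of it. Takes 0.08 N m, stays where left, does not rise or sink. Too small a socket stops on top of the nut; too large a one drops over it but slips round without turning it.
- nut_b (a joint): turn of that lid nut, rad, growing clockwise seen from above; tight at a stop at 1.30, starts 0.4 to 0.8 short of it. Takes 0.08 N m, stays where left, does not rise or sink. Too small a socket stops on top of the nut; too large a one drops over it but slips round without turning it.
- petri_dish: covered petri dish, 72 mm in diameter, 14 mm high, loose bystander; origin: centre of its underside
- dropper_bottle: amber dropper bottle, 53 mm in diameter, 124 mm high, loose bystander; origin: centre of its underside
- beaker: glass beaker, 65 mm in diameter, 78 mm high, loose bystander; origin: centre of its underside
- timer: small white timer with three buttons, 58 x 66 x 20 mm, loose bystander; origin: centre of its underside
Mind the look-alikes: they are no part of the job. What is shaped like the vessel_a but green or yellow is not meant.

How it is judged:
On the way:
1. the fitting socket is fully down on the nut of the clamped vessel, the nut not yet tight (((horizontal distance between vessel_a and clamp below 0.03 m and z of socket_c in the frame of nut_a_seat below 0.004 m and horizontal distance between socket_c and nut_a_seat below 0.004 m and angle between socket_c's own z axis and vertical below 0.1 rad and value of joint nut_a below 1.15 rad) or (horizontal distance between vessel_b and clamp below 0.03 m and z of socket_a in the frame of nut_b_seat below 0.004 m and horizontal distance between socket_a and nut_b_seat below 0.004 m and angle between socket_a's own z axis and vertical below 0.1 rad and value of joint nut_b below 1.15 rad))), for 0.1 s.
At the end, for the whole second after the job is handed in: Fitting socket gripped (over 3 N), upright within 0.1 rad on the clamped vessel's nut, mouth within 4 mm of the boss and of the axis, nut within 0.1 rad of its stop; the other two upright (0.1 rad) and still in tray pockets, within 4 mm of the pocket floor (((horizontal distance between vessel_a and clamp below 0.03 m and z of socket_c in the frame of nut_a_seat below 0.004 m and horizontal distance between socket_c and nut_a_seat below 0.004 m and angle between each of socket_c, socket_a, socket_b's own z axis and vertical below 0.1 rad and value of joint nut_a above 1.2 rad and contact force between the fingers and socket_c above 3 N and x of socket_a in the frame of tray between -0.02 and 0.02 m and y of socket_a in the frame of tray between -0.09 and 0.09 m and z of each of socket_a, socket_b in the frame of tray below 0.01 m and linear speed of each of socket_a, socket_b below 0.02 m/s and x of socket_b in the frame of tray between -0.02 and 0.02 m and y of socket_b in the frame of tray between -0.09 and 0.09 m) or (horizontal distance between vessel_b and clamp below 0.03 m and z of socket_a in the frame of nut_b_seat below 0.004 m and horizontal distance between socket_a and nut_b_seat below 0.004 m and angle between each of socket_a, socket_b, socket_c's own z axis and vertical below 0.1 rad and value of joint nut_b above 1.2 rad and contact force between the fingers and socket_a above 3 N and x of socket_b in the frame of tray between -0.02 and 0.02 m and y of socket_b in the frame of tray between -0.09 and 0.09 m and z of each of socket_b, socket_c in the frame of tray below 0.01 m and linear speed of each of socket_b, socket_c below 0.02 m/s and x of socket_c in the frame of tray between -0.02 and 0.02 m and y of socket_c in the frame of tray between -0.09 and 0.09 m))); the arm keeps its last pose, push and grip.
It fails at once if the petri dish is pushed away (30 mm) or tipped (distance of petri_dish from where it was at the start of the episode above 0.03 m or angle between petri_dish's own z axis and vertical above 0.5 rad).
It fails at once if the dropper bottle is pushed away (30 mm) or tipped (distance of dropper_bottle from where it was at the start of the episode above 0.03 m or angle between dropper_bottle's own z axis and vertical above 0.5 rad).
It fails at once if the beaker is pushed away (30 mm) or tipped (distance of beaker from where it was at the start of the episode above 0.03 m or angle between beaker's own z axis and vertical above 0.5 rad).
It fails at once if the timer is pushed away (30 mm) or tipped (distance of timer from where it was at the start of the episode above 0.03 m or angle between timer's own z axis and vertical above 0.5 rad).
It fails at once if the spare vessel is touched ((not (horizontal distance between vessel_a and clamp below 0.03 m) and contact force between vessel_a and anything else above 1 N) or (not (horizontal distance between vessel_b and clamp below 0.03 m) and contact force between vessel_b and anything else above 1 N)).
It also fails if it takes over 72 s, if anything falls off the work surface, if the arm or the gripper's body presses on something with over 40 N, if the wrist force passes 120 N, or if a joint passes its speed limit or range.

### The arm

A 6-joint arm with a two-finger parallel gripper is mounted at the origin on a cart in front of the work surface, level with it; the furniture and walls round the work are solid. World frame = base frame: x ahead of the robot, y to its left, z up, the work surface at z = 0. Lengths are in m, angles in rad, forces in N, time in s.
With the tool pointing down it reaches from about 0.375 to 0.9 m from the base axis. Payload 3.1 kg.
Tool frame: the origin (TCP) lies at the very end of the fingers, on their centre line; the grasp point (between the pads) lies 19 mm behind it; z points along the fingers, y is the line along which they close (so a half turn about z gives the same grasp; the last joint's range is limited). The gripper opens to 87 mm and grips with 3 to 60 N. Pads are 19 mm wide; open, the fingers measure 117 mm over their backs; the gripper's body (75 mm by 190 mm) begins 51 mm behind the grasp point.
Start: joints at [0.984, 0.527, 1.433, -0, 1.181, -0.178], TCP at [0.248, 0.573, 0.223] pointing down, gripper open.
Joint ranges: [-3.08, 3.08], [-0.75, 2.2], [0.22, 2.44], [-1.43, 4.57], [0, 2.65], [-2.85, 2.85]. Speed limits (rad/s): [2.79, 2.79, 3.14, 3.14, 3.14, 3.14].

### API

Orientations are given as a unit quaternion [w, x, y, z].
In Python, from bench import robot gives the robot as it stands.
- The arm moves only by the shell command python3 -m pendant 'ROWS' [FORCE]. ROWS is JSON, a list of rows, each an object with "dp": the shift along the tool's x, y, z in m, a list of three; "angular": the turn, a rotation vector about the tool's x, y, z in rad, a list of three; "hand": the closure, from 0 (fully open) to 1 (shut). In form: [{"dp": [dx, dy, dz], "angular": [ax, ay, az], "hand": hand}, ...]. A call has 1 to 5 rows; each row is the pose to reach, as a shift and turn from the pose commanded when the call began, along the tool's axes at that moment; what a row does not reach only later rows make up. A row lasts 1/10 s, in which the tool goes at most 50 mm and 8.59 degrees, less where a joint would pass 70% of its speed; a pose out of reach is approached as far as the arm can. A call with a gripper value outside its range is refused whole. The fingers move at their own pace and stop on an object; FORCE is the grip in N (left out, the last holds). Time passes only in rows, so rows that repeat a pose let the fingers close. It gives the time, the measured TCP pose, the force, the opening and the grip force at its end, in the units of the state.
- robot.observe(): the state, without advancing time (a new reading comes with each control period).
- robot.capture(name): name is "scene" or "top" or "wrist"; returns the picture (480x640x3 uint8, blue, green, red); there is no depth.
- robot.camera_info(name): a dict with "fx", "fy", "cx", "cy" (pixels), "D" ([k1, k2, p1, p2, k3] as OpenCV has them; the pictures are not rectified), "extrinsics" (4x4, takes a point from camera to world coordinates). Camera axes: x right, y down, z forward; pixel columns grow to the right and rows downward; lengths in m; the calibration is good to about 2 mm. A picture is of the moment at which its call begins: read the wrist's pose just before it. camera_info takes no time and is no camera call; for the wrist camera it gives the pose at the moment of the call.
- robot.sign_off(): hands the job in; it is judged then, once.
The state is a dict: "clock": time; "joint_positions": joint angles; "qvel": joint speeds; "tau": joint torques, N m; "eef_pos": TCP position; "orientation": TCP orientation; "force": force on the tool from outside, world axes, zero at the start; "wrist_torque": the same for the moment, N m; "width": opening from 0.0 (shut) to 1.0 (fully open); "grasp_force": force on a finger pad.
Only numpy, scipy, OpenCV 4.12 (cv2) and the standard library are available. Lean on these libraries where they do the work, as an engineer would, in place of code of your own. Each camera call takes 0.05 s, during which the arm holds its last target. There are 200 camera calls.

## Working session

There is one attempt and no reset: what is moved stays moved. The work goes in short steps, Python scripts to look and compute and a shell command to move; the robot and the scene stay as the last step left them, time stands still between calls to the robot, and variables do not carry over. Pictures are saved under pics/ and viewed, at most 10 in all, crops included, and the job is handed in when it is done.

```bash
ls; mkdir -p pics; python3 - <<'E'
from bench import robot
import cv2,json
o=robot.observe();print({k:o[k] for k in('clock','eef_pos','orientation','force','width')})
for n in('scene','top'):
    im=robot.capture(n);cv2.imwrite(f'pics/{n}0.png',im)
    c=robot.camera_info(n);print(n,c['fx'],c['D'],c['extrinsics'])
E
```

```text
pics
{'clock': 0.0, 'eef_pos': array([0.24801327, 0.57289041, 0.22158118]), 'orientation': array([-3.93602359e-04,  2.02960637e-01,  9.79186320e-01, -9.87947323e-04]), 'force': array([ 0.84948893,  0.40002659, -0.00180681]), 'width': 0.9968414084778116}
scene 469.44922505622867 [0.02525729 0.         0.         0.         0.        ] [[ 0.75515528 -0.40713681  0.51378996 -0.13276784]
 [-0.65554095 -0.46593379  0.59428256 -0.93131994]
 [-0.00256221 -0.78558597 -0.61874721  0.99149866]
 [ 0.          0.          0.          1.        ]]
top 497.4925886873062 [-0.13996642  0.          0.          0.          0.        ] [[ 0.00395219 -0.98110518  0.19343475  0.32993313]
 [-0.99976939 -0.00795979 -0.01994528 -0.08411624]
 [ 0.02110812 -0.19331131 -0.98091039  1.32977181]
 [ 0.          0.          0.          1.        ]]
```

View pics/top0.png

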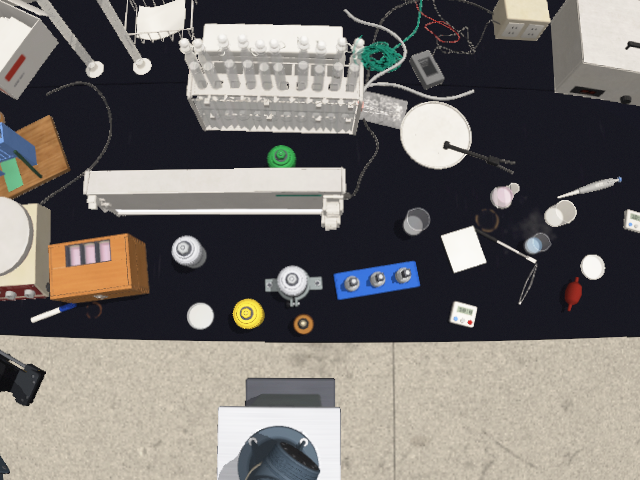

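View pics/scene0.png

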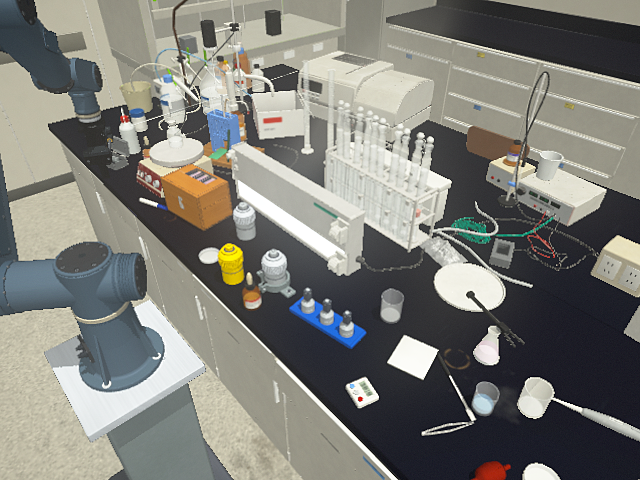

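Top view shows, of the vessel kind: one in the ring clamp at (293,282), a loose grey spare at (189,251), a yellow one at (249,314) and a green one at (281,157). The three sockets in the blue tray are at (352,283), (378,278) and (404,274). Bystanders are the petri dish (200,316), dropper bottle (303,324), beaker (416,221) and timer (463,313). I choose the grey vessel in the clamp and the three tray sockets. In the scene view the clamped vessel is at (275,262) and the sockets at (308,296), (326,308) and (346,320).

```bash
cat > h.py <<'E'
import numpy as np, cv2
from bench import robot
def ray(c,uv):
    K=np.array([[c['fx'],0,c['cx']],[0,c['fy'],c['cy']],[0,0,1.]])
    E=np.array(c['extrinsics'])
    p=cv2.undistortPoints(np.array([[uv]],float),K,np.array(c['D'],float))[0,0]
    d=E[:3,:3]@np.array([p[0],p[1],1]);return E[:3,3],d/np.linalg.norm(d)
def onz(c,uv,z):
    o,d=ray(c,uv);return o+d*(z-o[2])/d[2]
def tri(*cu):
    A=np.zeros((3,3));b=np.zeros(3);R=[ray(c,u) for c,u in cu]
    for o,d in R:
        P=np.eye(3)-np.outer(d,d);A+=P;b+=P@o
    p=np.linalg.solve(A,b)
    return p,max(np.linalg.norm((np.eye(3)-np.outer(d,d))@(p-o)) for o,d in R)
def proj(c,P):
    E=np.linalg.inv(np.array(c['extrinsics']));K=np.array([[c['fx'],0,c['cx']],[0,c['fy'],c['cy']],[0,0,1.]])
    return cv2.projectPoints(np.atleast_2d(P).astype(float),cv2.Rodrigues(E[:3,:3])[0],E[:3,3],K,np.array(c['D'],float))[0][:,0]
E
python3 - <<'E'
from h import *
np.set_printoptions(precision=4,suppress=True)
t=robot.camera_info('top')
for n,uv,z in [('vessel',(293,281),.13),('spare',(188,249),.13),('yellow',(249,313),.13),('s1',(351.5,282),.084),('s2',(378,277),.084),('s3',(404,273),.084),('dropper',(303,323),.12),('petri',(200,316),.014),('beaker',(417,218),.078),('timer',(463,313),.02)]: print(n,onz(t,uv,z))
w=robot.camera_info('wrist');o=robot.observe()
from scipy.spatial.transform import Rotation as R
q=o['orientation'];T=np.eye(4);T[:3,:3]=R.from_quat(q,scalar_first=True).as_matrix();T[:3,3]=o['eef_pos']
print(w['fx'],w['D'],'\n',np.linalg.inv(T)@w['extrinsics'],'\n',T)
im=[cv2.resize(robot.capture('top')[225:345,160:440],None,fx=2.5,fy=2.5,interpolation=cv2.INTER_CUBIC),cv2.resize(robot.capture('scene')[185:355,160:440],None,fx=1.7,fy=1.7,interpolation=cv2.INTER_CUBIC)]
im[1]=cv2.copyMakeBorder(im[1],0,0,0,700-im[1].shape[1],cv2.BORDER_CONSTANT)
cv2.imwrite('pics/crop.png',np.vstack(im))
E
```

```text
vessel [ 0.465  -0.0391  0.13  ]
spare [0.5414 0.2209 0.13  ]
yellow [0.3869 0.0654 0.13  ]
s1 [ 0.4685 -0.1846  0.084 ]
s2 [ 0.4815 -0.2519  0.084 ]
s3 [ 0.492  -0.3185  0.084 ]
dropper [ 0.3646 -0.0641  0.12  ]
petri [0.3829 0.2094 0.014 ]
beaker [ 0.6375 -0.358   0.078 ]
timer [ 0.3933 -0.4874  0.02  ]
360.36159588109854 [-0.0618  0.      0.      0.      0.    ] 
 [[ 0.0002 -0.9595 -0.2818  0.0776]
 [ 1.      0.0003 -0.0002  0.0005]
 [ 0.0003 -0.2818  0.9595 -0.1617]
 [ 0.      0.      0.      1.    ]] 
 [[-0.9176  0.3975 -0.0011  0.248 ]
 [ 0.3975  0.9176 -0.0016  0.573 ]
 [ 0.0003 -0.0019 -1.      0.2217]
 [ 0.      0.      0.      1.    ]]
```

View pics/crop.png

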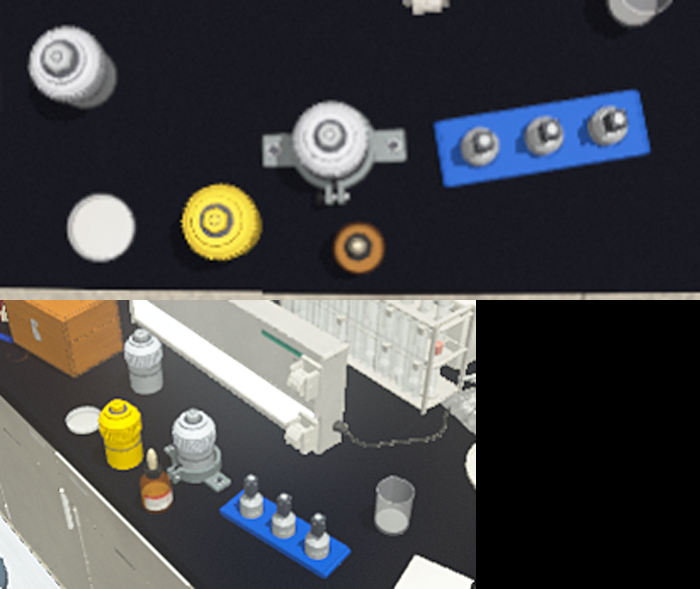

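The crop confirms the grey vessel in the ring clamp with lugs (crop 330,135) as the job. The spare is at (60,60), yellow at (217,222), dropper at (358,247), and the three sockets stand in the tray at (480,145), (545,133) and (610,123). Next I move the wrist camera over the tray and vessel.

```bash

A='[{"dp":[-0.03,-0.036,-0.01],"angular":[0,0,0],"hand":0},{"dp":[-0.06,-0.072,-0.02],"angular":[0,0,0],"hand":0},{"dp":[-0.09,-0.108,-0.03],"angular":[0,0,0],"hand":0},{"dp":[-0.12,-0.144,-0.04],"angular":[0,0,0],"hand":0}]'
python3 -m pendant '[{"dp":[-0.03,-0.036,-0.01],"angular":[0,0,0],"hand":0},{"dp":[-0.06,-0.072,-0.02],"angular":[0,0,0],"hand":0},{"dp":[-0.09,-0.108,-0.03],"angular":[0,0,0],"hand":0},{"dp":[-0.12,-0.144,-0.04],"angular":[0,0,0],"hand":0}]'
python3 -m pendant '[{"dp":[-0.03,-0.036,-0.01],"angular":[0,0,0],"hand":0},{"dp":[-0.06,-0.072,-0.02],"angular":[0,0,0],"hand":0},{"dp":[-0.09,-0.108,-0.03],"angular":[0,0,0],"hand":0},{"dp":[-0.12,-0.144,-0.04],"angular":[0,0,0],"hand":0}]'
python3 -m pendant '[{"dp":[-0.03,-0.036,0],"angular":[0,0,0],"hand":0},{"dp":[-0.06,-0.072,0],"angular":[0,0,0],"hand":0},{"dp":[-0.09,-0.108,0],"angular":[0,0,0],"hand":0},{"dp":[-0.12,-0.144,0],"angular":[0,0,0],"hand":0}]'
python3 -m pendant '[{"dp":[-0.03,-0.036,0],"angular":[0,0,0],"hand":0},{"dp":[-0.06,-0.072,0],"angular":[0,0,0],"hand":0},{"dp":[-0.09,-0.108,0],"angular":[0,0,0],"hand":0},{"dp":[-0.12,-0.144,0],"angular":[0,0,0],"hand":0}]'
python3 -m pendant '[{"dp":[0,0,0],"angular":[0,0,-0.14],"hand":0},{"dp":[0,0,0],"angular":[0,0,-0.28],"hand":0},{"dp":[0,0,0],"angular":[0,0,-0.41],"hand":0},{"dp":[0,0,0],"angular":[0,0,-0.41],"hand":0},{"dp":[0,0,0],"angular":[0,0,-0.41],"hand":0}]'
python3 - <<'E'
from h import *
o=robot.observe();print(o['joint_positions'],o['eef_pos'],o['orientation'])
c=robot.camera_info('wrist');im=robot.capture('wrist');cv2.imwrite('pics/w1.png',im);np.save('w1.npy',c,allow_pickle=True)
E
```

```text
clock: 0.6
eef_pos: [0.3013, 0.392, 0.2627]
orientation: [0.0, 0.203, 0.979, -0.0]
force: [0.7, -0.4, 0.1]
width: 1.0
grasp_force: 0.0
clock: 1.0
eef_pos: [0.3542, 0.2121, 0.303]
orientation: [0.0, 0.203, 0.979, 0.0]
force: [1.8, -0.4, 0.1]
width: 1.003
grasp_force: 0.0
clock: 1.4
eef_pos: [0.4071, 0.0321, 0.3028]
orientation: [0.0, 0.203, 0.979, 0.0]
force: [0.4, 0.5, -0.4]
width: 0.996
grasp_force: 0.0
clock: 1.8
eef_pos: [0.4599, -0.1478, 0.3026]
orientation: [0.0, 0.203, 0.979, 0.0]
force: [1.0, 0.8, 0.1]
width: 0.999
grasp_force: 0.0
clock: 2.3
eef_pos: [0.4598, -0.1457, 0.3025]
orientation: [-0.0, 0.001, 1.0, 0.0]
force: [0.3, 0.7, -0.5]
width: 1.001
grasp_force: 0.0
[-5.39194651e-01  2.36813386e-01  1.67294935e+00  6.70745255e-05
  1.23207652e+00 -2.10850270e+00] [ 0.45975801 -0.14571482  0.30247451] [-8.96338283e-05  7.55288736e-04  9.99999707e-01  9.03840857e-05]
```

View pics/w1.png

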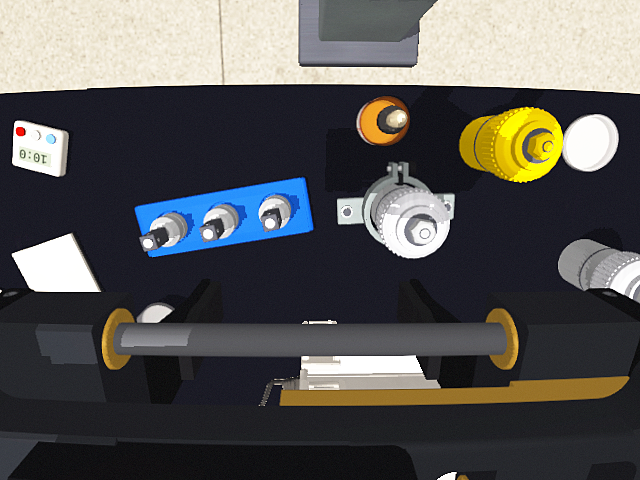

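The wrist view shows adapter tops at about (152,243), (209,232) and (269,221), the nut top at (424,231), the yellow look-alike at (540,147) and the dropper at (383,121). Next is a second, lower wrist view, with crops of both views side by side for accurate pixels.

```bash

python3 -m pendant '[{"dp":[0,-0.045,0.035],"angular":[0,0,0],"hand":0},{"dp":[0,-0.09,0.07],"angular":[0,0,0],"hand":0},{"dp":[0,-0.09,0.07],"angular":[0,0,0],"hand":0},{"dp":[0,-0.09,0.07],"angular":[0,0,0],"hand":0}]' | head -2
python3 - <<'E'
from h import *
c=robot.camera_info('wrist');im=robot.capture('wrist');cv2.imwrite('pics/w2.png',im);np.save('w2.npy',c,allow_pickle=True)
a=cv2.imread('pics/w1.png')
f=lambda i,x,y,w,h,s:cv2.resize(i[y:y+h,x:x+w],(w*s,h*s),interpolation=cv2.INTER_CUBIC)
# predict centres
P=np.array([[.4685,-.1846,.084],[.4815,-.2519,.084],[.492,-.3185,.084],[.465,-.0391,.13]])
p1,p2=proj(np.load('w1.npy',allow_pickle=True).item(),P),proj(c,P);print(p1,p2)
rows=[]
for i,p in((a,p1),(im,p2)):
    r=[]
    for u,v in p:
        x,y=int(np.clip(u-25,0,590)),int(np.clip(v-25,0,430));print(x,y,end=' ')
        t=f(i,x,y,50,50,4)
        for k in range(0,200,40):cv2.line(t,(k,0),(k,6),(0,255,0),1);cv2.line(t,(0,k),(6,k),(0,255,0),1)
        r.append(t)
    rows.append(np.hstack(r));print()
cv2.imwrite('pics/c12.png',np.vstack(rows))
E
```

```text
clock: 2.75
eef_pos: [0.4593, -0.2366, 0.231]
[[273.11169724 219.1289917 ]
 [212.14468687 230.88881085]
 [153.67082388 240.1842653 ]
 [420.06754319 226.10621646]] [[366.90829891 237.58879662]
 [291.6359899  251.69093243]
 [218.84126236 262.81553599]
 [558.44589964 248.57697767]]
248 194 187 205 128 215 395 201 
341 212 266 226 193 237 533 223
```

View pics/c12.png

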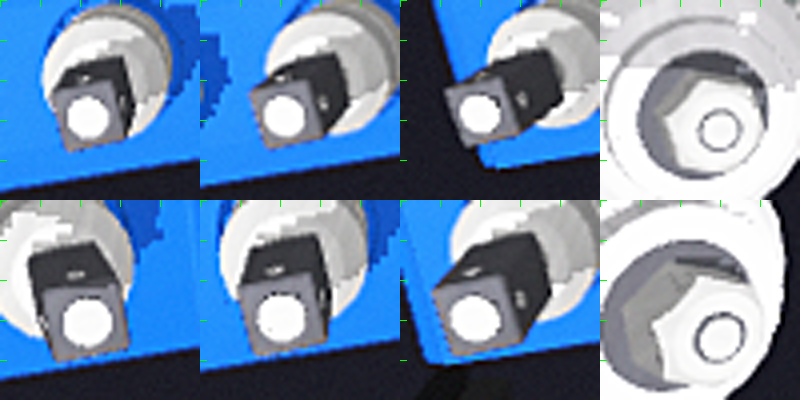

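The crops give white-disc centres on the adapter tops, the corners of each top face, and the nut ring at w1 (425,233.7) and w2 (563,258). I triangulate these and rectify the nut to read its yaw and size.

```bash
cat > m.py <<'E'
from h import *
np.set_printoptions(precision=4,suppress=True)
c1,c2=[np.load(f'w{i}.npy',allow_pickle=True).item() for i in(1,2)]
i1,i2=[cv2.imread(f'pics/w{i}.png') for i in(1,2)]
def disc(im,u,v):
    g=im.min(2);x,y=int(u),int(v);m=(g[y-12:y+13,x-12:x+13]>200).astype(np.uint8)
    n,l,s,ce=cv2.connectedComponentsWithStats(m,connectivity=4);k=l[12,12];return ce[k]+[x-12,y-12],s[k,4]
D1=[(270.2,223.2),(208.5,234.2),(148,243.2)];D2=[(362.7,242.5),(286.2,255.5),(211.5,266.5)]
C=[[(341+x/4,212+y/4) for x,y in[(46,86),(121,78),(131,147),(54,156)]],[(266+x/4,226+y/4) for x,y in[(43,88),(121,82),(127,147),(57,154)]],[(193+x/4,237+y/4) for x,y in[(50,83),(122,91),(102,155),(34,146)]]]
for a,b,q in zip(D1,D2,C):
    (u,n),(v,m)=disc(i1,*a),disc(i2,*b);p,e=tri((c1,u),(c2,v))
    Q=np.array([onz(c2,k,p[2])[:2] for k in q]);d=np.roll(Q,-1,0)-Q
    ang=np.degrees(np.arctan2(d[:,1],d[:,0]))%90
    print('sock',u,n,v,m,p,e,'sides',np.linalg.norm(d,axis=1),'ang',ang)
N,e=tri((c1,(425,233.7)),(c2,(563,258)));print('nut',N,e)
E
cat > n.py <<'E'
from m import *
r=[]
for c,im in((c1,i1),(c2,i2)):
    g=np.stack(np.meshgrid(np.arange(400),np.arange(400)),-1).reshape(-1,2)
    P=np.c_[N[0]+(200-g[:,1])*.0001,N[1]+(200-g[:,0])*.0001,np.full(len(g),N[2])]
    q=proj(c,P).reshape(400,400,2).astype(np.float32);t=cv2.remap(im,q[...,0],q[...,1],cv2.INTER_CUBIC)
    for k in range(0,400,50):cv2.line(t,(k,0),(k,8),(0,0,255),1);cv2.line(t,(0,k),(8,k),(0,0,255),1)
    r.append(cv2.convertScaleAbs(t,alpha=1.0))
cv2.imwrite('pics/nut.png',np.hstack(r))
E
python3 n.py
```

```text
sock [269.439  222.8902] 82 [362.3805 242.2124] 113 [ 0.4725 -0.1886  0.0849] 3.438731708638082e-05 sides [0.0167 0.0163 0.0174 0.0164] ang [ 6.1757 10.5617  6.8154  8.0713]
sock [207.5696 233.6456] 79 [285.8889 255.0093] 108 [ 0.4845 -0.2571  0.0843] 1.0088771180984123e-06 sides [0.0176 0.0155 0.016  0.0159] ang [4.4407 4.3256 5.9035 9.9081]
sock [147.4521 243.0411] 73 [211.25   266.2885] 104 [ 0.4949 -0.3254  0.0854] 1.8202666793837606e-05 sides [0.0164 0.0165 0.0157 0.016 ] ang [83.2339 69.7485 81.9392 71.8021]
nut [ 0.4727 -0.0337  0.1301] 0.0001660763769631234
```

View pics/nut.png

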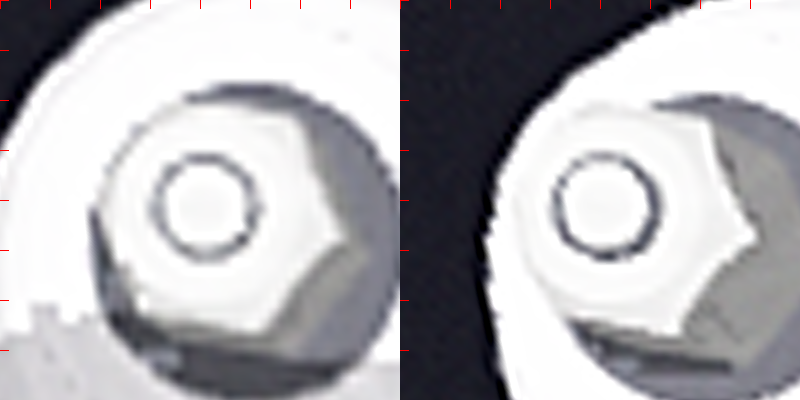

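The nut was read from both rectified views at (0.4727, -0.0337, 0.130). Corners lie at a radius of about 12.5 mm, so it is the 22 mm nut, with flat normals at about -8° (mod 60°). The adapter tops measure z≈0.085 against 0.084 expected, and spacing is 69.5 mm against 70. Next I turn the tool to close across the tray and go over socket 1.

```bash

python3 -m pendant '[{"dp":[-0.013,0.048,0],"angular":[0,0,0.143],"hand":0},{"dp":[-0.013,0.048,0],"angular":[0,0,0.286],"hand":0},{"dp":[-0.013,0.048,0],"angular":[0,0,0.429],"hand":0},{"dp":[-0.013,0.048,0],"angular":[0,0,0.572],"hand":0},{"dp":[-0.013,0.048,0],"angular":[0,0,0.715],"hand":0}]' >/dev/null
python3 -m pendant '[{"dp":[0,0,0],"angular":[0,0,0.143],"hand":0},{"dp":[0,0,0],"angular":[0,0,0.286],"hand":0},{"dp":[0,0,0],"angular":[0,0,0.429],"hand":0},{"dp":[0,0,0],"angular":[0,0,0.572],"hand":0},{"dp":[0,0,0],"angular":[0,0,0.715],"hand":0}]' >/dev/null
python3 -m pendant '[{"dp":[0,0,0.05],"angular":[0,0,0],"hand":0},{"dp":[0,0,0.09],"angular":[0,0,0],"hand":0},{"dp":[0,0,0.09],"angular":[0,0,0],"hand":0},{"dp":[0,0,0.09],"angular":[0,0,0],"hand":0}]' 
python3 - <<'E'
from h import *
from scipy.spatial.transform import Rotation as R
o=robot.observe();M=R.from_quat(o['orientation'],scalar_first=True).as_matrix()
print(o['joint_positions'],'xyaw',np.degrees(np.arctan2(M[1,0],M[0,0])),M[:,2])
for t in([.4725,-.1886,.053],[.4727,-.0337,.18]):print('tool-frame dp',M.T@(np.array(t)-o['eef_pos']))
im=robot.capture('wrist');cv2.imwrite('pics/w3.png',im);c=robot.camera_info('wrist');np.save('w3.npy',c,allow_pickle=True)
print(proj(c,[[.4725,-.1886,.084],[.4725,-.1886,.042],list(o['eef_pos'])]))
E
```

```text
clock: 4.2
eef_pos: [0.4734, -0.187, 0.1437]
orientation: [0.0, 0.655, 0.756, 0.0]
force: [-0.4, -0.8, 0.1]
width: 1.0
grasp_force: 0.0
[-5.96183924e-01  4.90426044e-01  1.79900327e+00  3.43743251e-04
  8.51865213e-01 -7.39295286e-01] xyaw 98.18670837351114 [ 3.91955098e-04  4.66375705e-05 -9.99999922e-01]
tool-frame dp [-0.00144352 -0.00118118  0.09066938]
tool-frame dp [ 0.15184824  0.02112455 -0.03632331]
[[306.31061648 260.83040117]
 [306.65289019 242.44469021]
 [307.87217663 298.49219451]]
```

View pics/w3.png

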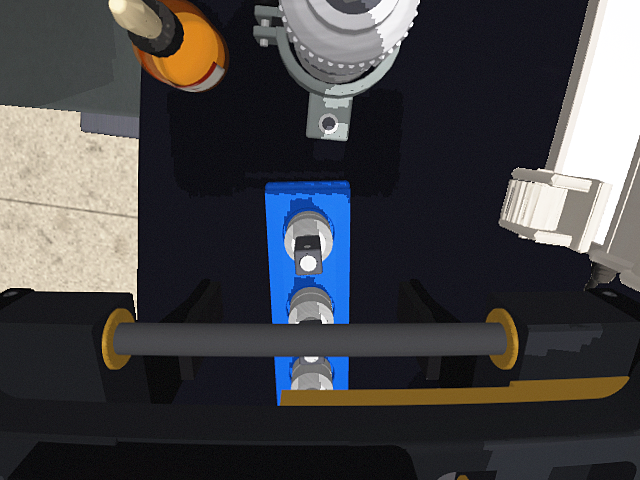

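Looking straight ahead of the fingers, socket 1's disc is at about (308,263), against (306.3,260.8) predicted. I refine its position from this closer view.

```bash
python3 - <<'E' 
from m import *
from bench import robot
c3=np.load('w3.npy',allow_pickle=True).item();i3=cv2.imread('pics/w3.png')
u,n=disc(i3,308,263);print(u,n,onz(c3,u,.084),tri((c2,disc(i2,*D2[0])[0]),(c3,u)),tri((c1,disc(i1,*D1[0])[0]),(c3,u)))
o=robot.observe();print(o['eef_pos'])
E
```

```text
sock [269.439  222.8902] 82 [362.3805 242.2124] 113 [ 0.4725 -0.1886  0.0849] 3.438731708638082e-05 sides [0.0167 0.0163 0.0174 0.0164] ang [ 6.1757 10.5617  6.8154  8.0713]
sock [207.5696 233.6456] 79 [285.8889 255.0093] 108 [ 0.4845 -0.2571  0.0843] 1.0088771180984123e-06 sides [0.0176 0.0155 0.016  0.0159] ang [4.4407 4.3256 5.9035 9.9081]
sock [147.4521 243.0411] 73 [211.25   266.2885] 104 [ 0.4949 -0.3254  0.0854] 1.8202666793837606e-05 sides [0.0164 0.0165 0.0157 0.016 ] ang [83.2339 69.7485 81.9392 71.8021]
nut [ 0.4727 -0.0337  0.1301] 0.0001660763769631234
[307.7887 263.0103] 194 [ 0.4737 -0.19    0.084 ] (array([ 0.473 , -0.189 ,  0.0857]), np.float64(0.0007032630879296124)) (array([ 0.473 , -0.1891,  0.0851]), np.float64(0.0007555091761814849))
[ 0.4743 -0.1878  0.1446]
```

```bash

python3 -m pendant '[{"dp":[-0.002,-0.0005,0.03],"angular":[0,0,0],"hand":0},{"dp":[-0.002,-0.0005,0.06],"angular":[0,0,0],"hand":0},{"dp":[-0.002,-0.0005,0.08],"angular":[0,0,0],"hand":0.1},{"dp":[-0.002,-0.0005,0.09],"angular":[0,0,0],"hand":0.4},{"dp":[-0.002,-0.0005,0.09],"angular":[0,0,0],"hand":0.8}]' 30
python3 -m pendant '[{"dp":[0,0,0],"angular":[0,0,0],"hand":1},{"dp":[0,0,0],"angular":[0,0,0],"hand":1},{"dp":[0,0,0],"angular":[0,0,0],"hand":1},{"dp":[0,0,0],"angular":[0,0,0],"hand":1},{"dp":[0,0,0],"angular":[0,0,0],"hand":1}]' 30
```

```text
clock: 4.75
eef_pos: [0.4735, -0.1902, 0.0533]
orientation: [0.001, 0.655, 0.756, 0.0]
force: [-0.4, -0.5, 0.3]
width: 0.813
grasp_force: 0.0
clock: 5.25
eef_pos: [0.4729, -0.19, 0.0529]
orientation: [0.0, 0.655, 0.756, 0.0]
force: [0.8, -0.1, 0.4]
width: 0.358
grasp_force: 0.0
```

```bash

python3 -m pendant '[{"dp":[0,0,0],"angular":[0,0,0],"hand":1},{"dp":[0,0,0],"angular":[0,0,0],"hand":1},{"dp":[0,0,0],"angular":[0,0,0],"hand":1},{"dp":[0,0,0],"angular":[0,0,0],"hand":1}]' 30 | tail -4
python3 -m pendant '[{"dp":[0,0,-0.01],"angular":[0,0,0],"hand":1},{"dp":[0,0,-0.05],"angular":[0,0,0],"hand":1},{"dp":[0,0,-0.1],"angular":[0,0,0],"hand":1},{"dp":[0,0,-0.147],"angular":[0,0,0],"hand":1},{"dp":[0,0,-0.147],"angular":[0,0,0],"hand":1}]'
python3 -m pendant '[{"dp":[0.04,0.0055,0],"angular":[0,0,0],"hand":1},{"dp":[0.08,0.011,0],"angular":[0,0,0],"hand":1},{"dp":[0.12,0.0165,0],"angular":[0,0,0],"hand":1},{"dp":[0.153,0.022,0],"angular":[0,0,0],"hand":1},{"dp":[0.153,0.022,0],"angular":[0,0,0],"hand":1}]'
python3 - <<'E'
from h import *
c=robot.camera_info('wrist');im=robot.capture('wrist');cv2.imwrite('pics/w4.png',im);np.save('w4.npy',c,allow_pickle=True)
o=robot.observe();print(o['joint_positions'],o['eef_pos'],c['cx'],c['cy'])
cv2.imwrite('pics/w4c.png',cv2.resize(im[180:330,220:420],None,fx=4,fy=4,interpolation=cv2.INTER_CUBIC))
E
```

```text
orientation: [-0.0, 0.655, 0.755, 0.0]
force: [-0.1, -0.4, 1.7]
width: 0.203
grasp_force: 30.0
clock: 6.15
eef_pos: [0.4764, -0.1922, 0.2061]
orientation: [0.007, 0.655, 0.756, 0.001]
force: [1.1, -0.3, -1.8]
width: 0.209
grasp_force: 30.0
clock: 6.65
eef_pos: [0.4707, -0.0313, 0.1989]
orientation: [-0.002, 0.653, 0.757, -0.0]
force: [-0.6, -0.3, -1.4]
width: 0.206
grasp_force: 29.6
[-3.07402913e-01  3.59975577e-01  1.82901117e+00 -1.89518006e-04
  9.54786423e-01 -4.53204415e-01] [ 0.47156796 -0.0332972   0.19905356] 309.5903847286603 241.69209726951658
```

View pics/w4c.png

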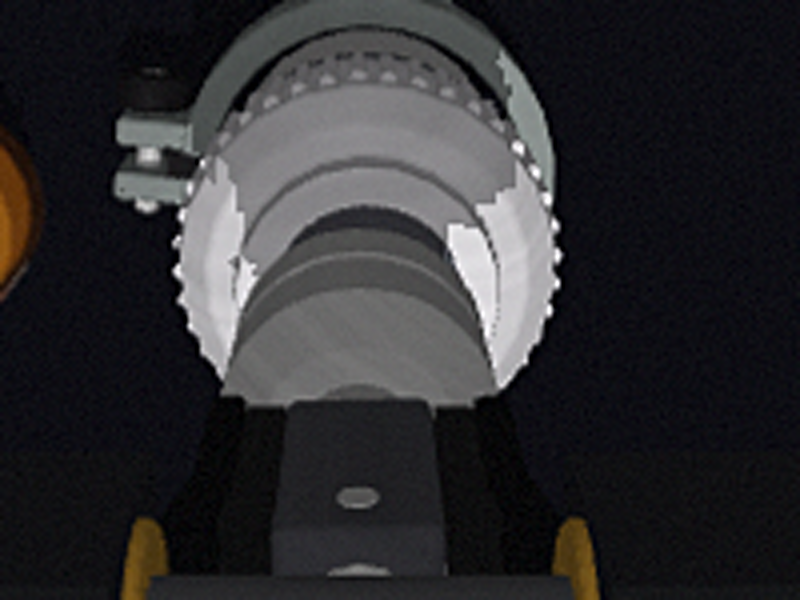

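The crop shows the held socket (axis column ≈ 360/4+220 = 310) over the vessel, whose boss and cap are centred at about column 312.4. The boss's near rim is at row ≈ 219 and the socket's mouth rim at row ≈ 231–237. I compute the offset of socket against nut in tool axes.

```bash
python3 - <<'E'
from h import *
from scipy.spatial.transform import Rotation as R
np.set_printoptions(precision=4,suppress=True)
c=np.load('w4.npy',allow_pickle=True).item()
yaw=np.radians(98.1);X=np.array([np.cos(yaw),np.sin(yaw),0]);Y=np.array([np.sin(yaw),-np.cos(yaw),0])
f=lambda u,v,z:(lambda p:(p@X,p@Y))(onz(c,(u,v),z))
print('boss rim axis est',np.array(f(312.6,219.3,.116))-[.024,0])
print('boss left/right',f(220+243/4,180+250/4,.116),f(220+500/4,180+270/4,.116))
for r in(205,230,255,288):print('sock row',r,[np.round(np.array(f(310,180+r/4,z))-[.019,0],4) for z in(.152,.154,.186,.188)])
print('tcp',[.4716@np.eye(1) if 0 else 0], np.array([.4725,-.035,0])@X,np.array([.4725,-.035,0])@Y)
P=[]
# predicted pixels: mouth rim (z .152), shoulder rim(.188), boss rim for TCP commanded
for z,r in((.152,.019),(.188,.019),(.116,.024),(.13,.0)):P.append(np.array([.4725,-.035,z])+r*X)
print(proj(c,P)*[1,1], (proj(c,P)-[220,180])*4)
E
```

```text
boss rim axis est [-0.0988  0.4634]
boss left/right (np.float64(-0.09174618350773849), np.float64(0.44092609343955086)) (np.float64(-0.09515867062851349), np.float64(0.4865647337667657))
sock row 205 [array([-0.093 ,  0.4616]), array([-0.0925,  0.4616]), array([-0.0842,  0.4616]), array([-0.0837,  0.4616])]
sock row 230 [array([-0.0969,  0.4616]), array([-0.0964,  0.4617]), array([-0.0875,  0.4617]), array([-0.0869,  0.4617])]
sock row 255 [array([-0.1008,  0.4617]), array([-0.1002,  0.4617]), array([-0.0907,  0.4617]), array([-0.0901,  0.4617])]
sock row 288 [array([-0.1061,  0.4617]), array([-0.1054,  0.4617]), array([-0.0951,  0.4617]), array([-0.0945,  0.4617])]
tcp [0] -0.10122666011058723 0.46285463515325803
[[311.9512 244.3757]
 [312.1672 264.6325]
 [311.8451 222.7078]
 [311.6466 261.9183]] [[367.805  257.5027]
 [368.669  338.5299]
 [367.3806 170.8312]
 [366.5865 327.6732]]
```

The arm had probably not settled in that picture: it read y≈-0.033, while -0.036 was commanded. I let it settle and measure the shift of the vessel and socket against the previous picture by template matching.

```bash

python3 -m pendant '[{"dp":[0,0,0],"angular":[0,0,0],"hand":1},{"dp":[0,0,0],"angular":[0,0,0],"hand":1},{"dp":[0,0,0],"angular":[0,0,0],"hand":1}]' | head -4
cat > tm.py <<'E'
from h import *
def shift(a,b,x,y,w,h,s=8,m=12):
    f=lambda i,x,y,w,h:cv2.resize(cv2.cvtColor(i[y:y+h,x:x+w],cv2.COLOR_BGR2GRAY),None,fx=s,fy=s,interpolation=cv2.INTER_CUBIC)
    r=cv2.matchTemplate(f(b,x-m,y-m,w+2*m,h+2*m),f(a,x,y,w,h),cv2.TM_CCOEFF_NORMED);_,v,_,p=cv2.minMaxLoc(r)
    return p[0]/s-m,p[1]/s-m,v
E
python3 - <<'E'
from tm import *
a=cv2.imread('pics/w4.png');b=robot.capture('wrist');cv2.imwrite('pics/w5.png',b)
print('vessel',shift(a,b,245,182,115,42),'boss',shift(a,b,278,212,70,20),'socket',shift(a,b,285,250,50,45,m=8));o=robot.observe();print(o['eef_pos'],o['orientation'],o['force'])
E
```

```text
clock: 7.0
eef_pos: [0.473, -0.0364, 0.1994]
orientation: [0.0, 0.656, 0.755, -0.0]
force: [-0.8, -0.6, 0.1]
vessel (-2.25, -6.625, 0.9616773128509521) boss (-2.625, -8.0, 0.8235714435577393) socket (0.0, 0.0, 0.9981859922409058)
[ 0.47294627 -0.03630764  0.19943297] [-1.42147593e-05  6.55807317e-01  7.54928314e-01 -5.98446127e-05] [-0.07261945 -0.27933809 -1.04918597]
```

```bash

python3 -m pendant '[{"dp":[0.002,0,0.006],"angular":[0,0,0.14],"hand":1},{"dp":[0.002,0,0.012],"angular":[0,0,0.28],"hand":1},{"dp":[0.002,0,0.012],"angular":[0,0,0.28],"hand":1},{"dp":[0.002,0,0.012],"angular":[0,0,0.28],"hand":1},{"dp":[0.002,0,0.012],"angular":[0,0,0.28],"hand":1}]' >/dev/null
python3 -m pendant '[{"dp":[0,0,0],"angular":[0,0,0],"hand":1},{"dp":[0,0,0],"angular":[0,0,0],"hand":1}]' | head -4
python3 - <<'E'
from h import *
b=robot.capture('wrist');cv2.imwrite('pics/w6.png',b)
cv2.imwrite('pics/w6c.png',cv2.convertScaleAbs(cv2.resize(b[185:305,230:390],None,fx=5,fy=5,interpolation=cv2.INTER_CUBIC),alpha=1.3))
E
```

```text
clock: 7.75
eef_pos: [0.4727, -0.0334, 0.1878]
orientation: [0.0, 0.754, 0.657, 0.0]
force: [0.9, 0.1, -1.4]
```

View pics/w6c.png

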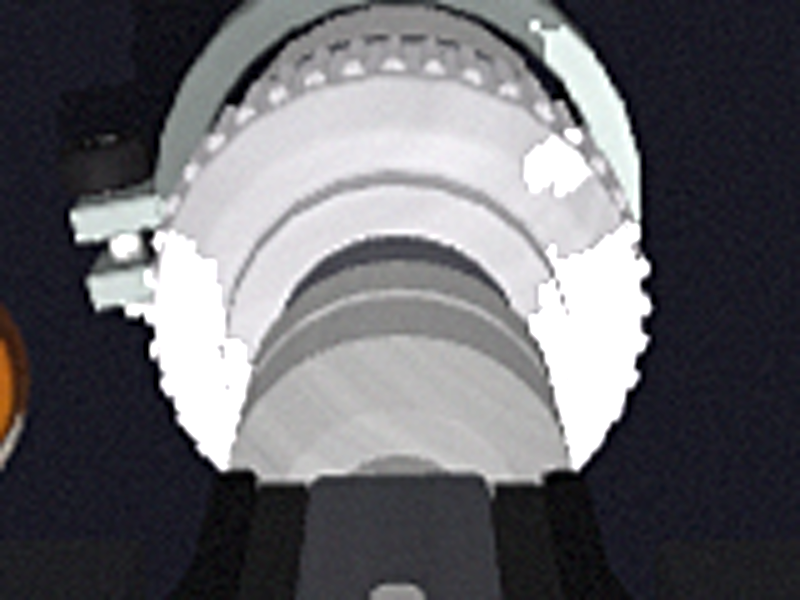

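The socket is lined up: socket axis column ≈ 401, boss and cap centre ≈ 400, boss rim row 172 and mouth rim row 262 as expected for zero offset, all within about 0.5 mm. I descend gently.

```bash

python3 -m pendant '[{"dp":[0,0,0.005],"angular":[0,0,0],"hand":1},{"dp":[0,0,0.009],"angular":[0,0,0],"hand":1},{"dp":[0,0,0.011],"angular":[0,0,0],"hand":1},{"dp":[0,0,0.012],"angular":[0,0,0],"hand":1},{"dp":[0,0,0.013],"angular":[0,0,0],"hand":1}]' | sed -n 2,4p
python3 -m pendant '[{"dp":[0,0,0.001],"angular":[0,0,0],"hand":1},{"dp":[0,0,0.002],"angular":[0,0,0],"hand":1},{"dp":[0,0,0.002],"angular":[0,0,0],"hand":1}]' | sed -n 2,4p
```

```text
eef_pos: [0.4726, -0.0335, 0.1745]
orientation: [0.0, 0.754, 0.657, -0.0]
force: [-0.6, -0.6, -0.7]
eef_pos: [0.4726, -0.0338, 0.1725]
orientation: [0.0, 0.754, 0.657, -0.0]
force: [0.9, -3.0, -1.7]
```

```bash

python3 -m pendant '[{"dp":[0,0,0.002],"angular":[0,0,0],"hand":1},{"dp":[0,0,0.004],"angular":[0,0,0],"hand":1},{"dp":[0,0,0.004],"angular":[0,0,0],"hand":1}]' | sed -n 2,4p
python3 -m pendant '[{"dp":[0,0,0.002],"angular":[0,0,0],"hand":1},{"dp":[0,0,0.004],"angular":[0,0,0],"hand":1},{"dp":[0,0,0.004],"angular":[0,0,0],"hand":1}]' | sed -n 2,4p
python3 -m pendant '[{"dp":[0,0,0.001],"angular":[0,0,0],"hand":1},{"dp":[0,0,0.002],"angular":[0,0,0],"hand":1},{"dp":[0,0,0.002],"angular":[0,0,0],"hand":1}]' | sed -n 2,4p; python3 -c "
from bench import robot
print(robot.observe()['wrist_torque'])"
```

```text
eef_pos: [0.4725, -0.0337, 0.1683]
orientation: [0.0, 0.754, 0.657, -0.0]
force: [-0.5, -4.3, -1.4]
eef_pos: [0.4725, -0.0337, 0.1643]
orientation: [0.0, 0.754, 0.657, -0.0]
force: [-0.9, -4.8, -2.1]
eef_pos: [0.4726, -0.0337, 0.1628]
orientation: [0.0, 0.754, 0.657, -0.0]
force: [-3.1, -5.2, 2.5]
[-1.20504047  0.49733197 -0.02652374]
```

Fully down (tip 0.163, mouth ≈ 0.116) with light contact. I turn a little clockwise and watch the moment.

```bash

for i in 1; do python3 -m pendant '[{"dp":[0,0,0],"angular":[0,0,0.05],"hand":1},{"dp":[0,0,0],"angular":[0,0,0.1],"hand":1},{"dp":[0,0,0],"angular":[0,0,0.1],"hand":1}]' | sed -n 2,4p;done; python3 -c "
from bench import robot
print(robot.observe()['wrist_torque'])"
python3 -m pendant '[{"dp":[0,0,0],"angular":[0,0,0.05],"hand":1},{"dp":[0,0,0],"angular":[0,0,0.1],"hand":1},{"dp":[0,0,0],"angular":[0,0,0.1],"hand":1}]' | sed -n 2,4p; python3 -c "
from bench import robot
print(robot.observe()['wrist_torque'])"
python3 -m pendant '[{"dp":[0,0,0],"angular":[0,0,0.05],"hand":1},{"dp":[0,0,0],"angular":[0,0,0.1],"hand":1},{"dp":[0,0,0],"angular":[0,0,0.1],"hand":1}]' | sed -n 2,4p; python3 -c "
from bench import robot
print(robot.observe()['wrist_torque'])"
```

```text
eef_pos: [0.4726, -0.0338, 0.1628]
orientation: [0.0, 0.786, 0.618, -0.0]
force: [-2.7, -5.1, 2.5]
[-1.32818258  0.5652702  -0.05891499]
eef_pos: [0.4725, -0.0341, 0.1628]
orientation: [0.001, 0.816, 0.578, -0.001]
force: [-2.3, -6.2, 2.7]
[-1.47569917  0.62185228 -0.06368645]
eef_pos: [0.4725, -0.0342, 0.1628]
orientation: [0.001, 0.844, 0.537, -0.001]
force: [-1.6, -6.1, 2.5]
[-1.53754404  0.65981144 -0.01668026]
```

```bash

python3 -m pendant '[{"dp":[0,0,0],"angular":[0,0,0.05],"hand":1},{"dp":[0,0,0],"angular":[0,0,0.1],"hand":1},{"dp":[0,0,0],"angular":[0,0,0.1],"hand":1}]' | sed -n 2,4p; python3 -c "
from bench import robot
print(robot.observe()['wrist_torque'])"
python3 -m pendant '[{"dp":[0,0,0],"angular":[0,0,0.05],"hand":1},{"dp":[0,0,0],"angular":[0,0,0.1],"hand":1},{"dp":[0,0,0],"angular":[0,0,0.1],"hand":1}]' | sed -n 2,4p; python3 -c "
from bench import robot
print(robot.observe()['wrist_torque'])"
python3 -m pendant '[{"dp":[0,0,0],"angular":[0,0,0.05],"hand":1},{"dp":[0,0,0],"angular":[0,0,0.1],"hand":1},{"dp":[0,0,0],"angular":[0,0,0.1],"hand":1}]' | sed -n 2,4p; python3 -c "
from bench import robot
print(robot.observe()['wrist_torque'])"
```

```text
eef_pos: [0.4725, -0.0342, 0.1628]
orientation: [0.001, 0.869, 0.494, -0.001]
force: [-3.5, -7.3, 2.5]
[-1.54470251  0.6242066   0.04568924]
eef_pos: [0.4725, -0.0342, 0.1628]
orientation: [0.001, 0.893, 0.45, -0.001]
force: [-1.7, -6.7, 2.6]
[-1.45117558  0.61928002  0.07965508]
eef_pos: [0.4725, -0.0342, 0.1628]
orientation: [0.001, 0.914, 0.405, -0.0]
force: [-2.5, -6.7, 2.6]
[-1.50268049  0.63310021  0.05624076]
```

```bash

python3 -m pendant '[{"dp":[0,0,0],"angular":[0,0,0.05],"hand":1},{"dp":[0,0,0],"angular":[0,0,0.1],"hand":1},{"dp":[0,0,0],"angular":[0,0,0.1],"hand":1}]' | sed -n 3,4p; python3 -c "
from bench import robot
print(robot.observe()['wrist_torque'])"
python3 -m pendant '[{"dp":[0,0,0],"angular":[0,0,0.05],"hand":1},{"dp":[0,0,0],"angular":[0,0,0.1],"hand":1},{"dp":[0,0,0],"angular":[0,0,0.1],"hand":1}]' | sed -n 3,4p; python3 -c "
from bench import robot
print(robot.observe()['wrist_torque'])"
python3 -m pendant '[{"dp":[0,0,0],"angular":[0,0,0.05],"hand":1},{"dp":[0,0,0],"angular":[0,0,0.1],"hand":1},{"dp":[0,0,0],"angular":[0,0,0.1],"hand":1}]' | sed -n 3,4p; python3 -c "
from bench import robot
print(robot.observe()['wrist_torque'])"
```

```text
orientation: [0.001, 0.934, 0.358, -0.0]
force: [-2.7, -6.5, 2.4]
[-1.48260392  0.73061283  0.01673953]
orientation: [0.001, 0.95, 0.311, -0.0]
force: [-2.1, -6.0, 3.4]
[-1.49847386  0.67910166  0.10497633]
orientation: [0.001, 0.965, 0.263, -0.0]
force: [-3.2, -7.9, 3.0]
[-1.49645322  0.71360678  0.06160263]
```

```bash

python3 -m pendant '[{"dp":[0,0,0],"angular":[0,0,0.05],"hand":1},{"dp":[0,0,0],"angular":[0,0,0.1],"hand":1},{"dp":[0,0,0],"angular":[0,0,0.1],"hand":1}]' | sed -n 3,4p; python3 -c "
from bench import robot
print(robot.observe()['wrist_torque'])"
python3 -m pendant '[{"dp":[0,0,0],"angular":[0,0,0.05],"hand":1},{"dp":[0,0,0],"angular":[0,0,0.1],"hand":1},{"dp":[0,0,0],"angular":[0,0,0.1],"hand":1}]' | sed -n 3,4p; python3 -c "
from bench import robot
o=robot.observe();print(o['wrist_torque'],o['joint_positions'])"
```

```text
orientation: [0.001, 0.977, 0.215, -0.0]
force: [-2.1, -6.7, 2.5]
[-1.51749089  0.7205836   0.05854923]
orientation: [0.001, 0.986, 0.166, -0.0]
force: [-3.7, -6.0, 2.3]
[-1.51507183  0.65559559  0.25473091] [-0.30740859  0.41960193  1.86613629 -0.00295998  0.85566779  0.9307946 ]
```

```bash

python3 -m pendant '[{"dp":[0,0,0],"angular":[0,0,0.04],"hand":1},{"dp":[0,0,0],"angular":[0,0,0.04],"hand":1}]' | sed -n 3,4p; python3 -c "
from bench import robot
print(robot.observe()['wrist_torque'])"
python3 -m pendant '[{"dp":[0,0,0],"angular":[0,0,0.04],"hand":1},{"dp":[0,0,0],"angular":[0,0,0.04],"hand":1}]' | sed -n 1,6p; python3 -c "
from bench import robot
o=robot.observe();print(o['wrist_torque'])"
```

```text
orientation: [0.001, 0.989, 0.147, -0.0]
force: [-2.5, -5.4, 2.4]
[-1.41211616  0.63153017  0.43805813]
clock: 13.2
eef_pos: [0.4724, -0.0342, 0.1628]
orientation: [0.001, 0.992, 0.127, -0.0]
force: [-3.6, -6.7, 2.4]
width: 0.201
grasp_force: 30.0
[-1.60281352  0.80028671 -0.02760916]
```

```bash

python3 -m pendant '[{"dp":[0,0,0],"angular":[0,0,0],"hand":1}]' | sed -n 2,5p; python3 -c "
from bench import robot
print(robot.observe()['wrist_torque'])"
python3 -m pendant '[{"dp":[0,0,0],"angular":[0,0,0.04],"hand":1},{"dp":[0,0,0],"angular":[0,0,0.04],"hand":1}]' | sed -n 2,5p; python3 -c "
from bench import robot
from h import *
from tm import shift
o=robot.observe();print(o['wrist_torque'])
b=robot.capture('wrist');cv2.imwrite('pics/w7.png',b);a=cv2.imread('pics/w6.png')
print(shift(a,b,285,250,50,45,m=8),shift(a,b,290,275,40,25,m=8))
cv2.imwrite('pics/w7c.png',cv2.convertScaleAbs(cv2.resize(b[185:305,230:390],None,fx=5,fy=5,interpolation=cv2.INTER_CUBIC),alpha=1.3))
"
```

```text
eef_pos: [0.4724, -0.0342, 0.1628]
orientation: [0.001, 0.992, 0.126, -0.0]
force: [-3.0, -6.7, 3.2]
width: 0.2
[-1.55994298  0.74412066 -0.07654267]
eef_pos: [0.4723, -0.0342, 0.1628]
orientation: [0.001, 0.994, 0.107, -0.0]
force: [-2.9, -5.4, 2.2]
width: 0.207
[-1.44829859  0.68687491  0.3711249 ]
(0.125, 0.125, 0.995826005935669) (0.125, 0.125, 0.9923046827316284)
```

View pics/w7c.png

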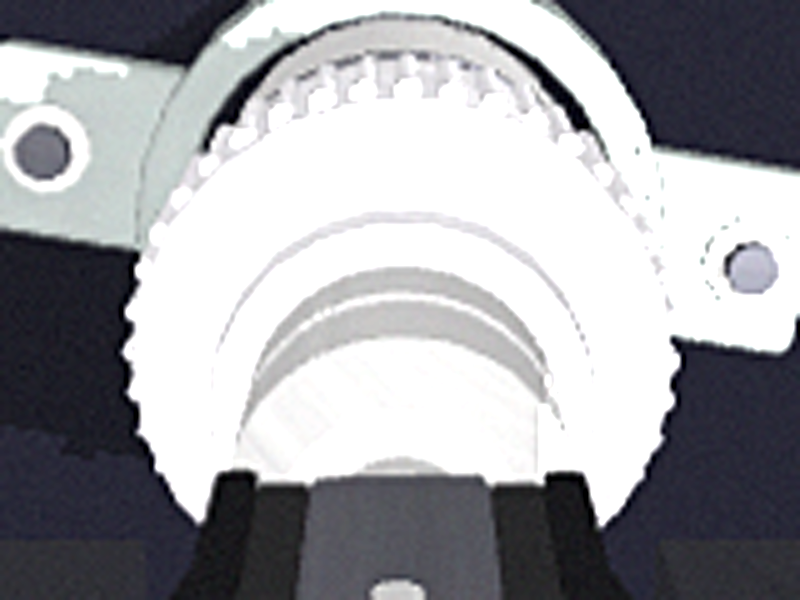

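The socket sits fully down, mouth rim on the boss, square in the fingers. The torque rose to 0.44 and dropped, so I average the reading and test whether a stop is repeatable: back off a little, then come back.

```bash
cat > av.py <<'E'
from h import *
L=[]
for i in range(5):
    robot.capture('wrist');o=robot.observe();L.append([*o['force'],o['wrist_torque'][2],o['width'],2*np.degrees(np.arctan2(o['orientation'][2],o['orientation'][1])),*o['eef_pos']])
L=np.array(L);print('F',L[:,:3].mean(0).round(1),'Tz',L[:,3].round(3),'w %.3f yaw %.2f'%(L[:,4].mean(),L[:,5].mean()),L[:,6:].mean(0).round(4))
E
python3 av.py
python3 -m pendant '[{"dp":[0,0,0],"angular":[0,0,-0.06],"hand":1},{"dp":[0,0,0],"angular":[0,0,-0.12],"hand":1},{"dp":[0,0,0],"angular":[0,0,-0.12],"hand":1}]' >/dev/null; python3 av.py
python3 -m pendant '[{"dp":[0,0,0],"angular":[0,0,0.04],"hand":1},{"dp":[0,0,0],"angular":[0,0,0.04],"hand":1}]' >/dev/null; python3 av.py
python3 -m pendant '[{"dp":[0,0,0],"angular":[0,0,0.04],"hand":1},{"dp":[0,0,0],"angular":[0,0,0.04],"hand":1}]' >/dev/null; python3 av.py
python3 -m pendant '[{"dp":[0,0,0],"angular":[0,0,0.04],"hand":1},{"dp":[0,0,0],"angular":[0,0,0.04],"hand":1}]' >/dev/null; python3 av.py
```

```text
F [-2.8 -6.3  2.3] Tz [0.325 0.315 0.349 0.441 0.412] w 0.206 yaw 12.36 [ 0.4723 -0.0342  0.1628]
F [-2.6 -7.   3.1] Tz [0.023 0.    0.056 0.018 0.056] w 0.204 yaw 19.14 [ 0.4723 -0.0342  0.1628]
F [-2.7 -7.   2.6] Tz [-0.007  0.048  0.028 -0.011  0.064] w 0.205 yaw 16.84 [ 0.4723 -0.0342  0.1628]
F [-3.  -6.9  2.7] Tz [0.032 0.062 0.03  0.04  0.044] w 0.204 yaw 14.55 [ 0.4723 -0.0342  0.1628]
F [-2.7 -6.3  2.4] Tz [0.42  0.397 0.4   0.318 0.364] w 0.205 yaw 12.35 [ 0.4723 -0.0342  0.1628]
```

```bash

python3 -m pendant '[{"dp":[0,0,0],"angular":[0,0,-0.04],"hand":1},{"dp":[0,0,0],"angular":[0,0,-0.04],"hand":1},{"dp":[0,0,0],"angular":[0,0,-0.04],"hand":1}]' 55 >/dev/null; python3 av.py
python3 -m pendant '[{"dp":[0,0,0],"angular":[0,0,0.02],"hand":1},{"dp":[0,0,0],"angular":[0,0,0.02],"hand":1}]' >/dev/null; python3 av.py
python3 -m pendant '[{"dp":[0,0,0],"angular":[0,0,0.02],"hand":1},{"dp":[0,0,0],"angular":[0,0,0.02],"hand":1}]' >/dev/null; python3 av.py
python3 -m pendant '[{"dp":[0,0,0],"angular":[0,0,0.02],"hand":1},{"dp":[0,0,0],"angular":[0,0,0.02],"hand":1}]' >/dev/null; python3 av.py
python3 -m pendant '[{"dp":[0,0,0],"angular":[0,0,0.02],"hand":1},{"dp":[0,0,0],"angular":[0,0,0.02],"hand":1}]' >/dev/null; python3 av.py
```

```text
F [-2.9 -6.9  2.5] Tz [0.029 0.053 0.063 0.037 0.046] w 0.203 yaw 14.56 [ 0.4723 -0.0342  0.1628]
F [-3.2 -7.1  2.5] Tz [0.097 0.168 0.151 0.144 0.152] w 0.203 yaw 13.43 [ 0.4723 -0.0343  0.1628]
F [-2.7 -6.6  2.3] Tz [0.439 0.37  0.36  0.373 0.409] w 0.202 yaw 12.36 [ 0.4723 -0.0342  0.1628]
F [-2.9 -6.3  2.5] Tz [0.615 0.655 0.636 0.616 0.596] w 0.203 yaw 11.28 [ 0.4723 -0.0342  0.1628]
F [-2.6 -7.   2.5] Tz [-0.063 -0.115 -0.027 -0.015 -0.079] w 0.202 yaw 9.95 [ 0.4723 -0.0343  0.1628]
```

```bash
python3 - <<'E'
from tm import *
a=cv2.imread('pics/w6.png');b7=cv2.imread('pics/w7.png');b=robot.capture('wrist');cv2.imwrite('pics/w8.png',b);o=robot.observe()
for n,i in(('w7',b7),('w8',b)):print(n,'dot',shift(a,i,300,292,18,14,s=12,m=6),'top',shift(a,i,288,256,44,24,m=5),'fingers',shift(a,i,265,290,90,30,m=6))
E
python3 -m pendant '[{"dp":[0,0,0],"angular":[0,0,0.02],"hand":1},{"dp":[0,0,0],"angular":[0,0,0.02],"hand":1}]' >/dev/null; python3 av.py
python3 -m pendant '[{"dp":[0,0,0],"angular":[0,0,0.02],"hand":1},{"dp":[0,0,0],"angular":[0,0,0.02],"hand":1}]' >/dev/null; python3 av.py
python3 -m pendant '[{"dp":[0,0,0],"angular":[0,0,-0.06],"hand":1},{"dp":[0,0,0],"angular":[0,0,-0.12],"hand":1},{"dp":[0,0,0],"angular":[0,0,-0.12],"hand":1}]' >/dev/null; python3 av.py
python3 -m pendant '[{"dp":[0,0,0],"angular":[0,0,-0.06],"hand":1},{"dp":[0,0,0],"angular":[0,0,-0.12],"hand":1},{"dp":[0,0,0],"angular":[0,0,-0.12],"hand":1}]' >/dev/null; python3 av.py
```

```text
w7 dot (0.08333333333333304, -0.5, 0.9781576991081238) top (0.25, 0.125, 0.9291280508041382) fingers (0.125, -0.375, 0.9825159907341003)
w8 dot (0.5, -0.41666666666666696, 0.9787068963050842) top (0.125, 0.125, 0.9229602813720703) fingers (0.375, -0.25, 0.9789028167724609)
F [-2.8 -7.1  2.8] Tz [0.023 0.024 0.065 0.039 0.045] w 0.201 yaw 8.83 [ 0.4723 -0.0343  0.1627]
F [-2.6 -6.5  2.2] Tz [0.28  0.249 0.312 0.299 0.267] w 0.203 yaw 7.74 [ 0.4723 -0.0343  0.1627]
F [-2.9 -7.   2.4] Tz [0.003 0.084 0.096 0.063 0.121] w 0.203 yaw 14.56 [ 0.4723 -0.0343  0.1628]
F [-3.  -6.7  2.7] Tz [ 0.043  0.044  0.034  0.048 -0.01 ] w 0.203 yaw 21.43 [ 0.4723 -0.0343  0.1628]
```

```bash

python3 -m pendant '[{"dp":[0,0,0],"angular":[0,0,-0.06],"hand":1},{"dp":[0,0,0],"angular":[0,0,-0.06],"hand":1}]' >/dev/null; python3 av.py
python3 -m pendant '[{"dp":[0,0,0],"angular":[0,0,-0.06],"hand":1},{"dp":[0,0,0],"angular":[0,0,-0.06],"hand":1}]' >/dev/null; python3 av.py
python3 -m pendant '[{"dp":[0,0,0],"angular":[0,0,-0.06],"hand":1},{"dp":[0,0,0],"angular":[0,0,-0.06],"hand":1}]' >/dev/null; python3 av.py
python3 -m pendant '[{"dp":[0,0,0],"angular":[0,0,0.06],"hand":1},{"dp":[0,0,0],"angular":[0,0,0.06],"hand":1}]' >/dev/null; python3 av.py
python3 -m pendant '[{"dp":[0,0,0],"angular":[0,0,0.1],"hand":1},{"dp":[0,0,0],"angular":[0,0,0.1],"hand":1}]' >/dev/null; python3 av.py
```

```text
F [-3.  -7.   2.3] Tz [0.024 0.007 0.045 0.054 0.023] w 0.202 yaw 24.87 [ 0.4723 -0.0343  0.1628]
F [-2.9 -7.3  2.5] Tz [0.027 0.007 0.012 0.025 0.031] w 0.201 yaw 28.30 [ 0.4723 -0.0343  0.1628]
F [-2.6 -7.   2.6] Tz [-0.005  0.06   0.041  0.042  0.029] w 0.201 yaw 31.74 [ 0.4723 -0.0343  0.1628]
F [-3.2 -7.6  2.9] Tz [-0.063 -0.033 -0.005 -0.059 -0.044] w 0.204 yaw 28.29 [ 0.4723 -0.0343  0.1628]
F [-2.9 -7.4  2.4] Tz [-0.098 -0.175 -0.079 -0.128 -0.061] w 0.202 yaw 22.54 [ 0.4723 -0.0343  0.1628]
```

The torque evidence is ambiguous: no resistance over 24° anticlockwise. I measure the lateral play directly, which should be ±0.75 mm for a fit and about ±3 mm for too large.

```bash

for k in 1; do
python3 -m pendant '[{"dp":[-0.0007,0.0007,0],"angular":[0,0,0],"hand":1},{"dp":[-0.0007,0.0007,0],"angular":[0,0,0],"hand":1}]' >/dev/null; python3 av.py
python3 -m pendant '[{"dp":[-0.0007,0.0007,0],"angular":[0,0,0],"hand":1},{"dp":[-0.0007,0.0007,0],"angular":[0,0,0],"hand":1}]' >/dev/null; python3 av.py
python3 -m pendant '[{"dp":[-0.0007,0.0007,0],"angular":[0,0,0],"hand":1},{"dp":[-0.0007,0.0007,0],"angular":[0,0,0],"hand":1}]' >/dev/null; python3 av.py
python3 -m pendant '[{"dp":[-0.0007,0.0007,0],"angular":[0,0,0],"hand":1},{"dp":[-0.0007,0.0007,0],"angular":[0,0,0],"hand":1}]' >/dev/null; python3 av.py
done
```

```text
F [-2.6 -5.   3. ] Tz [-0.059 -0.079 -0.066 -0.096 -0.062] w 0.201 yaw 22.51 [ 0.4722 -0.0344  0.1627]
F [-0.5 -0.6  3.8] Tz [-0.008 -0.098 -0.145 -0.001 -0.027] w 0.200 yaw 22.48 [ 0.4721 -0.0347  0.1627]
F [1.6 5.  4.8] Tz [-0.033 -0.044  0.036 -0.057 -0.075] w 0.200 yaw 22.45 [ 0.4719 -0.035   0.1627]
F [2.4 7.6 4.2] Tz [ 0.02   0.019 -0.025  0.043  0.006] w 0.202 yaw 22.41 [ 0.4718 -0.0352  0.1627]
```

The force flips from -7 to +7.6 N within 1 mm of motion, so the play is small and the socket fits. I re-centre it where the side force was near zero, then retighten and watch the torque cleanly.

```bash

python3 -m pendant '[{"dp":[0.0013,-0.0013,0],"angular":[0,0,0],"hand":1},{"dp":[0.0013,-0.0013,0],"angular":[0,0,0],"hand":1}]' >/dev/null; python3 av.py
python3 -m pendant '[{"dp":[0,0,0],"angular":[0,0,0.06],"hand":1},{"dp":[0,0,0],"angular":[0,0,0.06],"hand":1}]' >/dev/null; python3 av.py
python3 -m pendant '[{"dp":[0,0,0],"angular":[0,0,0.06],"hand":1},{"dp":[0,0,0],"angular":[0,0,0.06],"hand":1}]' >/dev/null; python3 av.py
python3 -m pendant '[{"dp":[0,0,0],"angular":[0,0,0.06],"hand":1},{"dp":[0,0,0],"angular":[0,0,0.06],"hand":1}]' >/dev/null; python3 av.py
python3 -m pendant '[{"dp":[0,0,0],"angular":[0,0,0.04],"hand":1},{"dp":[0,0,0],"angular":[0,0,0.04],"hand":1}]' >/dev/null; python3 av.py
python3 -m pendant '[{"dp":[0,0,0],"angular":[0,0,0.03],"hand":1},{"dp":[0,0,0],"angular":[0,0,0.03],"hand":1}]' >/dev/null; python3 av.py
```

```text
F [0.7 3.7 5. ] Tz [-0.044 -0.052 -0.03  -0.033  0.006] w 0.203 yaw 22.49 [ 0.472  -0.0349  0.1627]
F [0.9 3.5 5.4] Tz [-0.095 -0.009 -0.011 -0.08  -0.06 ] w 0.201 yaw 19.04 [ 0.472  -0.0349  0.1627]
F [0.8 3.9 4.9] Tz [ 0.027 -0.045 -0.015 -0.033 -0.031] w 0.201 yaw 15.60 [ 0.472  -0.0349  0.1627]
F [1.1 4.1 4.8] Tz [-0.038 -0.048 -0.052 -0.007 -0.028] w 0.202 yaw 12.16 [ 0.472  -0.0349  0.1627]
F [1.  3.7 5.4] Tz [ 0.007  0.028 -0.015  0.011  0.011] w 0.201 yaw 9.88 [ 0.472  -0.0349  0.1627]
F [1.3 3.8 5.4] Tz [0.195 0.083 0.081 0.207 0.165] w 0.202 yaw 8.20 [ 0.472  -0.0349  0.1627]
```

The stop and slip pattern leaves doubt about whether the nut followed. I lift off, back away and read the nut's angle numerically from the wrist camera, against the first views.

```bash

python3 -m pendant '[{"dp":[0,0,-0.01],"angular":[0,0,0],"hand":1},{"dp":[0,0,-0.035],"angular":[0,0,0],"hand":1},{"dp":[-0.03,0,-0.035],"angular":[0,0,0],"hand":1},{"dp":[-0.06,0,-0.035],"angular":[0,0,0],"hand":1},{"dp":[-0.06,0,-0.035],"angular":[0,0,0],"hand":1}]' >/dev/null
python3 -m pendant '[{"dp":[0,0,0],"angular":[0,0,0],"hand":1},{"dp":[0,0,0],"angular":[0,0,0],"hand":1},{"dp":[0,0,0],"angular":[0,0,0],"hand":1}]' | sed -n 1,4p
cat > ang.py <<'E'
from h import *
def fit(c,im,N0,pr=True):
    g=cv2.GaussianBlur(cv2.cvtColor(im,cv2.COLOR_BGR2GRAY).astype(np.float32),(0,0),1.0)
    gm=np.minimum(np.hypot(cv2.Sobel(g,cv2.CV_32F,1,0),cv2.Sobel(g,cv2.CV_32F,0,1)),150)
    def line(th,af,x,y):
        C=[];R=af/np.sqrt(3)
        for k in range(6):
            a=np.radians(th+30+60*k);C.append((R*np.cos(a),R*np.sin(a)))
        P=[]
        for k in range(6):
            A,B=np.array(C[k]),np.array(C[(k+1)%6])
            for t in np.linspace(0,1,12):
                q=A+(B-A)*t; s=abs(2*t-1);P.append([x+q[0],y+q[1],.128-.002*s*s])
        return np.array(P)
    best=[]
    for af in(.022,.027):
        b=(-1,)
        for dx in np.arange(-4,4.1,1):
            for dy in np.arange(-4,4.1,1):
                for th in range(-30,30,2):
                    p=proj(c,line(th,af,N0[0]+dx/1e3,N0[1]+dy/1e3))
                    v=cv2.remap(gm,p[:,0].astype(np.float32),p[:,1].astype(np.float32),cv2.INTER_LINEAR).mean()
                    if v>b[0]:b=(v,th,dx,dy)
        best.append((af,)+b)
    return best
E
python3 - <<'E'
from ang import *
c=robot.camera_info('wrist');im=robot.capture('wrist');cv2.imwrite('pics/w9.png',im);np.save('w9.npy',c,allow_pickle=True)
print(proj(c,[[.4725,-.035,.13]]))
for n in '129':
    print(n,[tuple(np.round(x,3)) for x in fit(np.load(f'w{n}.npy',allow_pickle=True).item(),cv2.imread(f'pics/w{n}.png'),(.4726,-.0345))])
E
```

```text
clock: 27.65
eef_pos: [0.4134, -0.0442, 0.1975]
orientation: [0.0, 0.997, 0.072, 0.0]
force: [-0.5, -0.1, -0.9]
[[309.2846902  165.55743184]]
1 [(np.float64(0.022), np.float64(129.884), np.float64(-6.0), np.float64(0.0), np.float64(1.0)), (np.float64(0.027), np.float64(117.678), np.float64(-8.0), np.float64(-4.0), np.float64(-4.0))]
2 [(np.float64(0.022), np.float64(123.42), np.float64(-6.0), np.float64(0.0), np.float64(1.0)), (np.float64(0.027), np.float64(106.757), np.float64(-26.0), np.float64(-1.0), np.float64(1.0))]
9 [(np.float64(0.022), np.float64(148.74), np.float64(4.0), np.float64(0.0), np.float64(0.0)), (np.float64(0.027), np.float64(120.531), np.float64(10.0), np.float64(3.0), np.float64(1.0))]
```

The nut fit is clear in all three pictures: it was at -6° in both first views and is at 4° (mod 60°) now. That means 50° clockwise, about 0.8 rad, so it is at its stop. To settle fit against too large, I lower the socket while it is clearly misaligned with the nut (about 26°): a fitting one must stop on top.

```bash

python3 -m pendant '[{"dp":[0.03,0,0],"angular":[0,0,0],"hand":1},{"dp":[0.06,-0.0007,0],"angular":[0,0,0],"hand":1},{"dp":[0.06,-0.0007,0],"angular":[0,0,0],"hand":1},{"dp":[0.06,-0.0007,0],"angular":[0,0,0],"hand":1},{"dp":[0.06,-0.0007,0.015],"angular":[0,0,0],"hand":1}]' >/dev/null
python3 -m pendant '[{"dp":[0,0,0.004],"angular":[0,0,0],"hand":1},{"dp":[0,0,0.006],"angular":[0,0,0],"hand":1},{"dp":[0,0,0.006],"angular":[0,0,0],"hand":1}]' >/dev/null; python3 av.py
python3 -m pendant '[{"dp":[0,0,0.002],"angular":[0,0,0],"hand":1},{"dp":[0,0,0.004],"angular":[0,0,0],"hand":1},{"dp":[0,0,0.004],"angular":[0,0,0],"hand":1}]' >/dev/null; python3 av.py
```

```text
F [ 0.1  0.2 -1. ] Tz [-0.005  0.014 -0.047 -0.015 -0.013] w 0.204 yaw 8.18 [ 0.4717 -0.0347  0.1769]
F [-0.6  0.4  4.8] Tz [-0.006  0.018 -0.007  0.057 -0.003] w 0.203 yaw 8.18 [ 0.4722 -0.0347  0.1732]
```

Contact comes at mouth ≈ 0.127, exactly where a 23.5 mm hex meets the bevelled corners of a 22 mm nut; an oversize socket would not touch. So this socket fits. Now I align it with the nut (turn back 26°) and seat it again.

```bash

python3 -m pendant '[{"dp":[0,0,-0.005],"angular":[0,0,-0.14],"hand":1},{"dp":[0,0,-0.005],"angular":[0,0,-0.28],"hand":1},{"dp":[0,0,-0.005],"angular":[0,0,-0.42],"hand":1},{"dp":[0,0,-0.005],"angular":[0,0,-0.45],"hand":1},{"dp":[0,0,-0.005],"angular":[0,0,-0.45],"hand":1}]' >/dev/null; python3 av.py
python3 -m pendant '[{"dp":[0,0,0.003],"angular":[0,0,0],"hand":1},{"dp":[0,0,0.006],"angular":[0,0,0],"hand":1},{"dp":[0,0,0.008],"angular":[0,0,0],"hand":1},{"dp":[0,0,0.008],"angular":[0,0,0],"hand":1}]' >/dev/null; python3 av.py
```

```text
F [-0.1 -0.1 -1. ] Tz [-0.003  0.002 -0.018 -0.032  0.015] w 0.201 yaw 33.93 [ 0.4715 -0.0346  0.1774]
F [-0.  -0.1 -1.4] Tz [-0.011 -0.017 -0.024 -0.005  0.007] w 0.201 yaw 33.96 [ 0.4716 -0.0346  0.1695]
```

With alignment it slides over without any force, well centred. Down to the boss, then clockwise to check the stop.

```bash

python3 -m pendant '[{"dp":[0,0,0.004],"angular":[0,0,0],"hand":1},{"dp":[0,0,0.0065],"angular":[0,0,0],"hand":1},{"dp":[0,0,0.0072],"angular":[0,0,0],"hand":1},{"dp":[0,0,0.0072],"angular":[0,0,0],"hand":1}]' >/dev/null; python3 av.py
python3 -m pendant '[{"dp":[0,0,0],"angular":[0,0,0.08],"hand":1},{"dp":[0,0,0],"angular":[0,0,0.08],"hand":1}]' >/dev/null; python3 av.py
python3 -m pendant '[{"dp":[0,0,0],"angular":[0,0,0.04],"hand":1},{"dp":[0,0,0],"angular":[0,0,0.04],"hand":1}]' >/dev/null; python3 av.py
python3 -m pendant '[{"dp":[0,0,0],"angular":[0,0,0.03],"hand":1},{"dp":[0,0,0],"angular":[0,0,0.03],"hand":1}]' >/dev/null; python3 av.py
```

```text
F [-1.7 -0.2  4.4] Tz [0.014 0.038 0.041 0.012 0.005] w 0.201 yaw 33.97 [ 0.4716 -0.0346  0.1626]
F [-0.4  0.4  5.3] Tz [-0.028  0.005  0.027  0.005  0.026] w 0.203 yaw 29.46 [ 0.472  -0.0347  0.1626]
F [-1.2  0.1  5.4] Tz [-0.053 -0.006  0.004 -0.001  0.036] w 0.200 yaw 27.17 [ 0.472  -0.0347  0.1626]
F [-1.2  0.2  5.5] Tz [0.093 0.069 0.049 0.065 0.101] w 0.201 yaw 25.47 [ 0.472  -0.0348  0.1626]
```

```bash

python3 -m pendant '[{"dp":[0,0,0],"angular":[0,0,0.03],"hand":1},{"dp":[0,0,0],"angular":[0,0,0.03],"hand":1}]' >/dev/null; python3 av.py
python3 -m pendant '[{"dp":[0,0,0],"angular":[0,0,0.02],"hand":1},{"dp":[0,0,0],"angular":[0,0,0.02],"hand":1}]' >/dev/null; python3 av.py
python3 -m pendant '[{"dp":[0,0,0],"angular":[0,0,0.02],"hand":1},{"dp":[0,0,0],"angular":[0,0,0.02],"hand":1}]' >/dev/null; python3 av.py
```

```text
Traceback (most recent call last):
  File "av.py", line 4, in <module>
    robot.capture('wrist');o=robot.observe();L.append([*o['force'],o['wrist_torque'][2],o['width'],2*np.degrees(np.arctan2(o['orientation'][2],o['orientation'][1])),*o['eef_pos']])
    ~~~~~~~~~~~~~^^^^^^^^^
ValueError: 200 camera calls are used up
Traceback (most recent call last):
  File "av.py", line 4, in <module>
    robot.capture('wrist');o=robot.observe();L.append([*o['force'],o['wrist_torque'][2],o['width'],2*np.degrees(np.arctan2(o['orientation'][2],o['orientation'][1])),*o['eef_pos']])
    ~~~~~~~~~~~~~^^^^^^^^^
ValueError: 200 camera calls are used up
Traceback (most recent call last):
  File "av.py", line 4, in <module>
    robot.capture('wrist');o=robot.observe();L.append([*o['force'],o['wrist_torque'][2],o['width'],2*np.degrees(np.arctan2(o['orientation'][2],o['orientation'][1])),*o['eef_pos']])
    ~~~~~~~~~~~~~^^^^^^^^^
ValueError: 200 camera calls are used up
```

```bash
python3 -m pendant '[{"dp":[0,0,0],"angular":[0,0,0],"hand":1}]' ; python3 -c "
from bench import robot
print(robot.observe()['wrist_torque'])"
```

```text
clock: 33.5
eef_pos: [0.4719, -0.0348, 0.1626]
orientation: [0.0, 0.982, 0.187, 0.0]
force: [-1.0, 0.6, 6.1]
width: 0.204
grasp_force: 55.0
[-0.00415377  0.20307599  0.2264611 ]
```

```bash

python3 -m pendant '[{"dp":[0,0,0],"angular":[0,0,0.015],"hand":1},{"dp":[0,0,0],"angular":[0,0,0.015],"hand":1},{"dp":[0,0,0],"angular":[0,0,0.015],"hand":1}]' >/dev/null;  python3 -c "
from bench import robot
print(robot.observe()['wrist_torque'])"
python3 -m pendant '[{"dp":[0,0,0],"angular":[0,0,0],"hand":1},{"dp":[0,0,0],"angular":[0,0,0],"hand":1},{"dp":[0,0,0],"angular":[0,0,0],"hand":1}]' ;  python3 -c "
from bench import robot
print(robot.observe()['wrist_torque'])"
```

```text
[-0.0072157   0.24320402  0.31265887]
clock: 34.1
eef_pos: [0.472, -0.0348, 0.1626]
orientation: [0.0, 0.984, 0.179, 0.0]
force: [-1.3, 0.4, 5.6]
width: 0.201
grasp_force: 55.0
[-0.01477152  0.20174007  0.33569945]
```

The torque holds steady at 0.33 N m, well above the 0.08 that turns the nut. It is tight, the socket is fully down (tip 0.1626, so the mouth is on the boss) and gripped at 55 N.

```bash
python3 -c "
from bench import robot
print(robot.sign_off())"
```

```text
the job is handed in; nothing more can be done
None
```

I handed in the job with the lid nut tight: the first socket I tried fitted, is fully down on the nut and still gripped, and the other two were never touched; `sign_off` returned no verdict.

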